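# File the bakery's price signs in the slotted rack

## Task

Clear the counter's two loose price signs into the slotted rack, each on edge in a free slot of its own. First lift the sign that stands in the display foot and lower it into the rack; then stand the sign lying on the chalk tin upright in the emptied foot, let go of it there, take it again by its top edge and file it too. Both must end upright on their short edges, fully down on the slot floors; lower them, do not drop them, and leave the already filed sign and the breads, jar, cup and cash tray where they are.

Things in the scene. Friction and masses are not known exactly. Their poses are not given: they have to be found in the camera images.
- sign_up_center (a point): Standing sign: blank mini chalkboard (black panel, wood frame), a slab 64 wide x 110 tall x 10 mm thick, about 90 g, same on both faces and ends; point at its centre; own x: thickness, y: width, z: height. Starts upright in the groove of the display foot, centre 63 mm above the counter.
- sign_flat_center (a point): Lying sign: blank mini chalkboard (black panel, wood frame), a slab 64 wide x 110 tall x 10 mm thick, about 90 g, same on both faces and ends; point at its centre; own x: thickness, y: width, z: height. Starts flat on the chalk tin, one end roughly towards the rack, the other to the foot, centre 30 mm above the counter; overhangs the tin 10 mm on each long side, so it can be gripped across its width.
- filed_sign_center (a point): Already filed sign: blank mini chalkboard (black panel, wood frame), a slab 64 wide x 110 tall x 10 mm thick, about 90 g, same on both faces and ends; point at its centre; own x: thickness, y: width, z: height. Stands in the rack slot at rack x = -57 mm and stays there.
- rack: Fixed wooden rack 153 (x) x 98 (y) x 58 mm high; origin centre of underside, z up. Four slots along y, centred at x = -57 (taken), -19, 19, 57 mm, each 14 mm wide between round-topped dividers, 76 long, closed at the ends, floor 8 mm above the counter. A filed sign has its thickness along x, width along y, its centre 63 mm above the counter, 60 mm standing out.
- foot: Fixed dark wooden display foot 75 (x) x 50 (y) x 38 mm high; origin centre of underside, z up, -x roughly to the robot. One groove along y through its middle, 14 mm wide with rounded lips, open at both ends, floor 8 mm above the counter. A sign in it stands centred, width along y, overhanging 7 mm each side, centre 63 mm above the counter.
- chalk_tin: Fixed closed metal chalk tin 92 (x) x 44 (y) x 25 mm high, under the lying sign; origin centre of underside.
- bun_a: Bystander to leave alone: round bun 82 mm across, 47 mm high; origin at the centre of its underside, on the counter.
- bun_b: Bystander to leave alone: round bun 82 mm across, 47 mm high; origin at the centre of its underside, on the counter.
- cash_tray: Bystander to leave alone: shallow round dark-wood tray, 150 mm across, 18 mm high; origin at the centre of its underside, on the counter.
- cookie_jar: Bystander to leave alone: glass jar 90 mm across, 130 mm high; origin at the centre of its underside, on the counter.
- cup: Bystander to leave alone: white cup 76 mm across, 75 mm high; origin at the centre of its underside, on the counter.
- small_loaf: Bystander to leave alone: small dark loaf, 65 x 120 x 55 mm, at the back; origin at the centre of its underside, on the counter.

How it is judged:
On the way, in this order (a step that is already met when the one before it is completed fails the run):
1. the standing sign is upright in a rack slot, fully down, and let go (x of sign_up_center in the frame of rack between -0.066 and 0.066 m and y of sign_up_center in the frame of rack between -0.012 and 0.012 m and z of sign_up_center in the frame of rack between 0.058 and 0.069 m and angle between the z axis of sign_up_center and the z axis of rack, either way round below 0.18 rad and angle between the x axis of sign_up_center and the x axis of rack, either way round below 0.3 rad and contact force between sign_up and the fingers below 0.1 N and linear speed of sign_up below 0.1 m/s), for 0.2 s.
2. the lying sign stands upright in the display foot's groove, let go (x of sign_flat_center in the frame of foot between -0.012 and 0.012 m and y of sign_flat_center in the frame of foot between -0.018 and 0.018 m and z of sign_flat_center in the frame of foot between 0.058 and 0.069 m and angle between the z axis of sign_flat_center and the z axis of foot, either way round below 0.25 rad and contact force between sign_flat and the fingers below 0.1 N and linear speed of sign_flat below 0.1 m/s), for 0.2 s.
3. that sign too is upright in a rack slot, fully down, and let go (x of sign_flat_center in the frame of rack between -0.066 and 0.066 m and y of sign_flat_center in the frame of rack between -0.012 and 0.012 m and z of sign_flat_center in the frame of rack between 0.058 and 0.069 m and angle between the z axis of sign_flat_center and the z axis of rack, either way round below 0.18 rad and angle between the x axis of sign_flat_center and the x axis of rack, either way round below 0.3 rad and contact force between sign_flat and the fingers below 0.1 N and linear speed of sign_flat below 0.1 m/s), for 0.2 s.
At the end, for the whole second after the job is handed in: All three signs stand in rack slots, at rest and let go: centre within 66 mm of the rack's middle along rack x and 12 mm along y, 58 to 69 mm above the counter (fully down), height axis within 0.18 rad of vertical, thickness axis within 0.3 rad of rack x (all of step 1 and all of step 3 and x of filed_sign_center in the frame of rack between -0.066 and 0.066 m and y of filed_sign_center in the frame of rack between -0.012 and 0.012 m and z of filed_sign_center in the frame of rack between 0.058 and 0.069 m and angle between the z axis of filed_sign_center and the z axis of rack, either way round below 0.18 rad and angle between the x axis of filed_sign_center and the x axis of rack, either way round below 0.3 rad); the robot touches nothing.
It fails at once if a bystander bread, jar, cup or tray is moved by more than 25 mm (distance of any of bun_a, bun_b, cash_tray, cookie_jar, cup, small_loaf from where it was at the start of the episode above 0.025 m).
It fails at once if the already filed sign is moved by more than 15 mm (distance of filed_sign_center from where it was at the start of the episode above 0.015 m).
It fails at once if a sign is dropped or thrown (faster than 0.7 m/s while not held) ((contact force between sign_up and the fingers below 0.05 N and linear speed of sign_up above 0.7 m/s) or (contact force between sign_flat and the fingers below 0.05 N and linear speed of sign_flat above 0.7 m/s)).
It also fails if it takes over 72 s, if anything falls off the work surface, if the arm or the gripper's body presses on something with over 40 N, if the wrist force passes 120 N, or if a joint passes its speed limit or range.

## Robot

A 6-joint arm with a two-finger parallel gripper is mounted at the origin on the work surface. World frame = base frame: x ahead of the robot, y to its left, z up, the work surface at z = 0. Lengths are in m, angles in rad, forces in N, time in s.
With the tool pointing down it reaches from about 0.275 to 0.85 m from the base axis. Payload 5.2 kg.
Tool frame: the origin (TCP) lies at the very end of the fingers, on their centre line; the grasp point (between the pads) lies 19 mm behind it (manip.grip_depth is the y of the grasp point in the tool frame, in m); y points along the fingers, z is the direction in which the jaws open and shut, and the axes are right-handed (so a half turn about y gives the same grasp; the last joint's range is limited). The gripper opens to 85 mm and grips with 20 to 120 N. Pads are 22 mm wide; open, the fingers measure 114 mm over their backs; the gripper's body (76 mm by 85 mm) begins 54 mm behind the grasp point. The pads swing forward as they close: fully open they stand 13 mm farther back than shut.
Start: joints at [0.96, 0.259, 1.535, -0, 1.348, -0.203], TCP at [0.218, 0.505, 0.231] pointing down, gripper open.
Joint ranges: [-3.14, 3.14], [-0.91, 2.08], [0.19, 2.58], [-1.22, 4.36], [0.22, 2.71], [-3.12, 3.12]. Speed limits (rad/s): [2.57, 2.57, 3.14, 3.14, 3.14, 3.14].

## Interface

Orientations are given as a unit quaternion [x, y, z, w].
In Python, from station import manip, snapshot gives the robot as it stands. The module is installed in compiled form; this text tells all that it offers.
- The arm moves only by the tool carry_out, never from a script. Its argument "deltas" is a list that holds one entry, the list of rows, each a list of 7 numbers: the turn, a rotation vector about the tool's x, y, z as a fraction of full scale, then the shift along the tool's x, y, z as a fraction of full scale, then the gripper command: -1 is shut, 1 is fully open, values between are in proportion. A call has 1 to 8 rows; each row is the pose to reach, as a shift and turn from the pose commanded when the call began, along the tool's axes at that moment; what a row does not reach only later rows make up. Full scale, the value 1, is 120 mm for a shift and 0.5 rad for a turn. A row lasts 1/10 s, in which the tool goes at most 50 mm and 8.59 degrees, less where a joint would pass 70% of its speed; a pose out of reach is approached as far as the arm can. A call with a number of a shift or a turn outside -1 to 1 is refused whole. A call with a gripper value outside its range is refused whole. The fingers move at their own pace and stop on an object; the grip force is fixed at half the most. Time passes only in rows, so rows that repeat a pose let the fingers close. It gives the time, the measured TCP pose, the force and the opening at its end, in the units of the state.
- manip.read_state(): the state, without advancing time (a new reading comes with each control period).
- snapshot(name): name is "scene" or "top"; returns a dict with "img" (400x640x3 uint8, blue, green, red), "z_map" (400x640 float32, m along the optical axis (not along the pixel's ray), 0 where there is no reading), "fx", "fy", "cx", "cy" (pixels), "dist" ([k1, k2, p1, p2, k3] as OpenCV has them; the pictures are not rectified), "origin" and "attitude" of the camera in the world. Camera axes: x right, y up, looking along -z (the intrinsics and any distortion apply to the point x, -y, -z); pixel columns grow to the right and rows downward; lengths in m; the calibration is good to about 2 mm. A picture is of the moment at which its call begins.
- manip.close_job(): hands the job in, once; it reports no verdict.
The state is a dict: "t": time; "joint_positions": joint angles; "qd": joint speeds; "joint_torque": joint torques, N m; "ee_pos": TCP position; "tcp_rot": TCP orientation; "contact_force": force on the tool from outside, world axes, zero at the start; "ft_torque": the same for the moment, N m; "width": finger opening in m.
Only numpy, scipy, OpenCV 4.12 (cv2) and the standard library are available. Lean on these libraries where they do the work, as an engineer would, in place of code of your own. Each camera call takes 0.05 s, during which the arm holds its last target. There are 200 camera calls.

## Working session

There is one attempt and no reset: what is moved stays moved. The work goes in short steps, Python scripts to look and compute and a tool call to move; the robot and the scene stay as the last step left them, time stands still between calls to the robot, and variables do not carry over. Pictures are saved under pics/ and viewed, about 8 in all and at most 12, crops included, and the job is handed in when it is done.

Besides the shell and the picture viewer there is one more tool, called after ">>>" as a command line: name --argument value ..., lists and objects as JSON in quotes. carry_out: Moves the arm, as the interface text tells. Shift numbers are shares of 120 mm and turn numbers shares of 0.5 rad, none past 1 either way. Its arguments: {"type":"object","properties":{"deltas":{"type":"array","items":{"type":"array","items":{"type":"array","items":{"type":"number","minimum":-1,"maximum":1}}}}},"required":["deltas"]}

```bash
mkdir -p pics
cat > h.py <<'E'
import numpy as np, cv2
from scipy.spatial.transform import Rotation as R
from station import manip, snapshot
def world(s):
    """world point per pixel from the depth map (undistorted)"""
    K=np.array([[s['fx'],0,s['cx']],[0,s['fy'],s['cy']],[0,0,1]]);h,w=s['z_map'].shape
    u,v=np.meshgrid(np.arange(w),np.arange(h))
    n=cv2.undistortPoints(np.stack([u,v],-1).reshape(-1,1,2).astype(np.float64),K,np.array(s['dist'],float)).reshape(h,w,2)
    z=s['z_map']; c=np.stack([n[...,0]*z,-n[...,1]*z,-z],-1)
    a=np.array(s['attitude']); r=R.from_quat(a) if a.size==4 else R.from_matrix(a)
    return r.apply(c.reshape(-1,3)).reshape(h,w,3)+np.array(s['origin'])
E
python3 - <<'E'
from h import *
st=manip.read_state(); print({k:np.round(v,3).tolist() for k,v in st.items()}, manip.grip_depth)
for n in('scene','top'):
    s=snapshot(n); cv2.imwrite(f'pics/{n}0.png',s['img']); np.save(n+'0.npy',s,allow_pickle=True)
    print(n,s['origin'],s['attitude'],s['fx'],s['dist'])
    p=world(s); ok=s['z_map']>0; print(np.percentile(p[ok],[1,50,99],axis=0).round(3))
E
```

```text
{'t': 0.0, 'joint_positions': [0.96, 0.259, 1.536, -0.0, 1.348, -0.203], 'qd': [0.001, -0.001, -0.001, -0.0, -0.0, -0.0], 'joint_torque': [0.001, -44.603, -29.058, -0.0, 0.012, -0.0], 'ee_pos': [0.218, 0.504, 0.23], 'tcp_rot': [0.693, -0.143, 0.143, -0.692], 'contact_force': [-0.732, 0.508, 0.777], 'ft_torque': [-0.014, -0.005, 0.053], 'width': 0.085} -0.0187
scene [1.28996599 0.61341938 1.14252974] [0.15560766 0.32101967 0.83777438 0.41336028] 427.3075849346069 [0.01844296 0.         0.         0.         0.        ]
[[-1.776e+00 -1.870e+00 -7.590e-01]
 [ 4.940e-01 -3.200e-02 -1.000e-03]
 [ 1.383e+00  9.430e-01  6.280e-01]]
top [0.23467866 0.01081889 1.55135689] [-0.07242113  0.07411262  0.7085922  -0.69796819] 503.6544265909881 [-0.1241114  0.         0.         0.         0.       ]
[[-6.700e-02 -1.485e+00 -7.580e-01]
 [ 5.460e-01  3.400e-02 -1.000e-03]
 [ 1.386e+00  1.579e+00  6.740e-01]]
```

View pics/scene0.png

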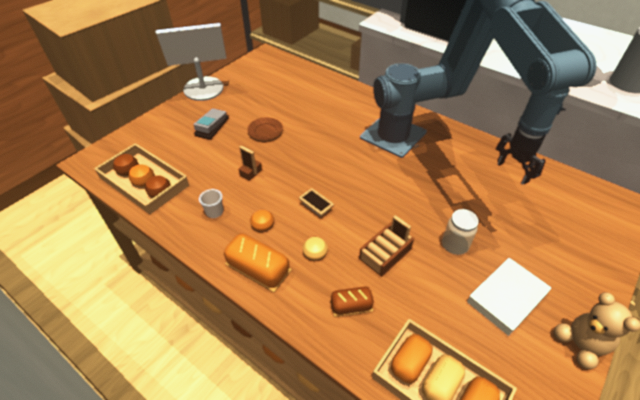

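View pics/top0.png

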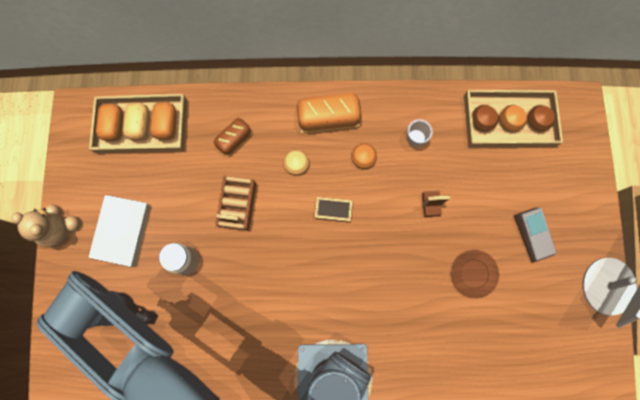

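Scene view: rack at (387,247), foot with sign at (250,168), lying sign at (316,203). Top view: rack (236,204), foot (433,203), lying sign (333,209), jar (175,258). Now the measurement by height bands.

```bash
cat >> h.py <<'E'
def rect(P):
    """(cx,cy),(long,short) mm, angle of long side from +x (deg)"""
    (c,s,a)=cv2.minAreaRect((P[:,:2]*1000).astype(np.float32)); s=list(s)
    if s[0]<s[1]: s=s[::-1]; a+=90
    return np.round(c,1),np.round(s,1),round((a+90)%180-90,1)
E
python3 - <<'E'
from h import *
W={'top':{'rack':(205,165,265,240),'foot':(410,180,460,225),'flat':(308,190,360,228)},
 'scene':{'rack':(350,210,420,280),'foot':(230,140,272,188),'flat':(292,182,340,222)}}
B={'rack':[(.035,.066),(.045,.064),(.075,.125),(.108,.125)],'foot':[(.028,.044),(.033,.042),(.06,.125),(.108,.125)],'flat':[(.028,.042)]}
for n in W:
    s=np.load(n+'0.npy',allow_pickle=True).item(); p=world(s)
    for k,(a,b,c,d) in W[n].items():
        q=p[b:d,a:c].reshape(-1,3)
        for lo,hi in B[k]:
            m=q[(q[:,2]>lo)&(q[:,2]<hi)]
            if len(m)>4: print(n,k,lo,hi,len(m),*rect(m),'mean',(m.mean(0)*1000).round(1),'zmax',m[:,2].max().round(3))
    im=s['img']
    for k,(a,b,c,d) in W[n].items(): cv2.imwrite(f'pics/{n}_{k}.png',im[b:d,a:c])
t=[cv2.resize(cv2.imread(f'pics/{n}_{k}.png'),(260,260),interpolation=cv2.INTER_CUBIC) for n in W for k in('rack','foot','flat')]
cv2.imwrite('pics/mos.png',np.vstack([np.hstack(t[:3]),np.hstack(t[3:])]))
E
```

```text
top rack 0.035 0.066 1203 [528.9 291.7] [155.1  96.6] -8.1 mean [528.5 289.3  54.5] zmax 0.066
top rack 0.045 0.064 1077 [528.9 291.7] [155.1  96.6] -8.1 mean [529.3 290.1  55.7] zmax 0.064
top rack 0.075 0.125 121 [472.  299.9] [65.9 11.3] 81.9 mean [470.5 298.1 109.3] zmax 0.125
top rack 0.108 0.125 82 [472.2 300.4] [64.8 11.1] 81.9 mean [472.  299.9 117. ] zmax 0.125
top foot 0.028 0.044 268 [ 520.7 -315.5] [77.1 59.1] 1.4 mean [ 516.3 -312.5   36.9] zmax 0.044
top foot 0.033 0.042 211 [ 520.4 -313.6] [75.7 49.4] 2.5 mean [ 516.3 -313.1   37.5] zmax 0.042
top foot 0.06 0.125 148 [ 519.3 -316.7] [63.3 12. ] -89.9 mean [ 518.1 -314.6  102.3] zmax 0.124
top foot 0.108 0.125 82 [ 519.3 -316.9] [62.9 12. ] -89.9 mean [ 519.7 -315.8  115.7] zmax 0.124
top flat 0.028 0.042 717 [507.  -8.] [110.   65.8] 83.5 mean [506.5  -7.8  34.8] zmax 0.042
scene rack 0.035 0.066 1220 [533.5 293.4] [154.6  98.6] -8.5 mean [541.8 294.8  52.5] zmax 0.066
scene rack 0.045 0.064 1005 [533.5 293.4] [154.6  98.6] -8.5 mean [539.8 294.3  55. ] zmax 0.064
scene rack 0.075 0.125 217 [476.1 303.3] [65.3 14.9] 80.1 mean [478.4 304.1 100.9] zmax 0.122
scene rack 0.108 0.125 90 [475.9 302.8] [62.5 13.2] 84.7 mean [476.7 304.1 114.5] zmax 0.122
scene foot 0.028 0.044 159 [ 524.5 -316.3] [80.3 67.7] 7.5 mean [ 531.9 -306.1   36.2] zmax 0.044
scene foot 0.033 0.042 123 [ 525.  -316.5] [80.  66.8] 9.6 mean [ 530.5 -307.1   37. ] zmax 0.042
scene foot 0.06 0.125 196 [ 523.4 -314.1] [70.3 17.9] -86.5 mean [ 525.7 -312.2   94.5] zmax 0.122
scene foot 0.108 0.125 58 [ 521.7 -315.6] [64.6 15.6] -83.8 mean [ 524.7 -315.9  115.7] zmax 0.122
scene flat 0.028 0.042 463 [508.7  -7. ] [112.9  68.2] 83.3 mean [511.4  -4.6  34.2] zmax 0.041
```

View pics/mos.png

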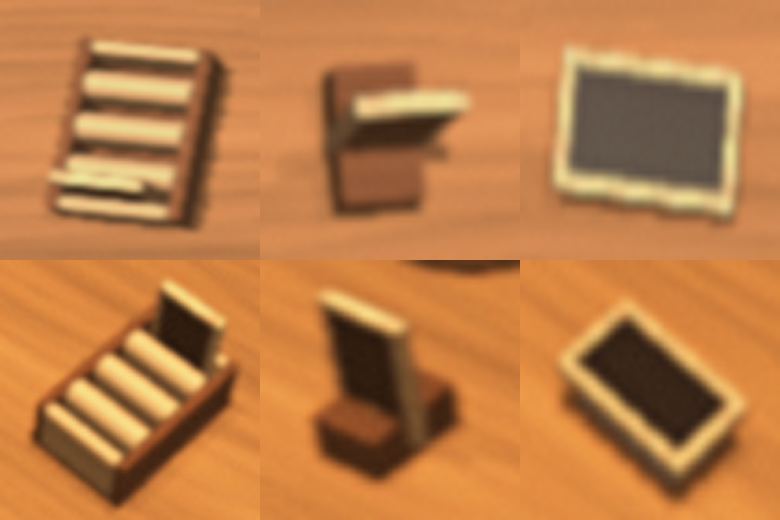

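```bash
cat >> h.py <<'E'
def down(yaw): # tool pointing down, jaw axis z at yaw in world
    z=np.array([np.cos(yaw),np.sin(yaw),0]); y=np.array([0,0,-1.]); return R.from_matrix(np.array([np.cross(y,z),y,z]).T)
def plan(p,r,way):
    """way: (tcp pos, rot, grip, extra rows); prints calls, returns final commanded pose"""
    p=np.array(p,float)
    for q,rt,g,ex in way:
        for _ in range(20):
            rt=rt or r
            s=r.inv().apply(np.array(q)-p)/.12; w=(r.inv()*rt).as_rotvec()/.5
            m=max(1,np.abs(s).max(),np.abs(w).max()); d=np.round(np.r_[w,s]/m,2)
            if m==1: pass
            n=int(max(np.ceil(np.linalg.norm(d[3:])*.12/.05),np.ceil(np.linalg.norm(d[:3])*28.65/8.59)))+(ex if m==1 else 0)
            print(d.tolist(),g,'x',max(1,min(8,n)))
            p=p+r.apply(d[3:]*.12); r=r*R.from_rotvec(d[:3]*.5)
            if m==1: break
        print('   ->',p.round(4),r.as_matrix().round(2)[:,1:].T.tolist())
    return p,r
def now():
    s=manip.read_state(); print('t',round(s['t'],2),'J',np.round(s['joint_positions'],2).tolist(),'p',np.round(s['ee_pos'],4),'F',np.round(s['contact_force'],1),'w',round(float(s['width']),4))
    return np.array(s['ee_pos']),R.from_quat(s['tcp_rot'])
E
python3 - <<'E'
from h import *
p,r=now(); print(r.as_matrix().round(3))
for yaw in (0.02,0.02+np.pi): print((r.inv()*down(yaw)).as_rotvec())
yaw=.02+ (np.pi if (r.inv()*down(.02)).magnitude()>1.57 else 0)
plan(p,r,[((.5205,-.316,.21),down(yaw),1,2)])
E
```

```text
t 0.1 J [0.96, 0.26, 1.54, -0.0, 1.35, -0.2] p [0.2178 0.5045 0.2306] F [-0.5 -0.2  0.4] w 0.0853
[[ 0.918 -0.001  0.397]
 [-0.397 -0.001  0.918]
 [-0.    -1.    -0.002]]
[1.62749238e-03 1.14302189e+00 6.46888646e-04]
[ 7.27402091e-04 -1.99856996e+00 -1.83005432e-03]
[0.0, 0.43, 0.0, 0.95, 0.03, -1.0] 1 x 4
[0.0, 0.38, 0.0, 1.0, 0.03, -0.68] 1 x 3
[0.0, 0.34, 0.0, 1.0, 0.03, -0.43] 1 x 3
[0.0, 0.32, 0.0, 1.0, 0.03, -0.24] 1 x 3
[0.0, 0.32, 0.0, 1.0, 0.02, -0.07] 1 x 3
[0.0, 0.32, 0.0, 1.0, 0.02, 0.09] 1 x 3
[0.0, 0.18, 0.0, 0.56, 0.02, 0.14] 1 x 4
   -> [ 0.5207 -0.3161  0.2098] [[-0.0, -0.0, -1.0], [1.0, 0.02, -0.0]]
```

>>> carry_out --deltas '[[[0,0.43,0,0.95,0.03,-1,1],[0,0.43,0,0.95,0.03,-1,1],[0,0.43,0,0.95,0.03,-1,1],[0,0.43,0,0.95,0.03,-1,1]]]'

```text
t: 0.5
ee_pos: [0.2754, 0.3459, 0.2271]
tcp_rot: [0.674, -0.217, 0.217, -0.672]
contact_force: [0.4, 0.1, -0.5]
width: 0.0854
```

>>> carry_out --deltas '[[[0,0.38,0,1,0.03,-0.68,1],[0,0.38,0,1,0.03,-0.68,1],[0,0.38,0,1,0.03,-0.68,1]]]'

```text
t: 0.8
ee_pos: [0.3249, 0.2114, 0.2239]
tcp_rot: [0.65, -0.28, 0.28, -0.649]
contact_force: [1.0, -0.3, -0.1]
width: 0.0855
```

>>> carry_out --deltas '[[[0,0.34,0,1,0.03,-0.43,1],[0,0.34,0,1,0.03,-0.43,1],[0,0.34,0,1,0.03,-0.43,1]]]'

```text
t: 1.1
ee_pos: [0.3705, 0.0878, 0.2204]
tcp_rot: [0.623, -0.334, 0.335, -0.623]
contact_force: [0.1, -0.3, 0.2]
width: 0.0853
```

>>> carry_out --deltas '[[[0,0.32,0,1,0.03,-0.24,1],[0,0.32,0,1,0.03,-0.24,1],[0,0.32,0,1,0.03,-0.24,1]]]'

```text
t: 1.4
ee_pos: [0.4135, -0.0287, 0.2167]
tcp_rot: [0.594, -0.383, 0.384, -0.594]
contact_force: [-0.5, 0.1, -0.3]
width: 0.0855
```

>>> carry_out --deltas '[[[0,0.32,0,1,0.02,-0.07,1],[0,0.32,0,1,0.02,-0.07,1],[0,0.32,0,1,0.02,-0.07,1]]]'

```text
t: 1.7
ee_pos: [0.4558, -0.1418, 0.2141]
tcp_rot: [0.562, -0.429, 0.43, -0.561]
contact_force: [0.4, 0.3, 0.6]
width: 0.0853
```

>>> carry_out --deltas '[[[0,0.32,0,1,0.02,0.09,1],[0,0.32,0,1,0.02,0.09,1],[0,0.32,0,1,0.02,0.09,1]]]'

```text
t: 2.0
ee_pos: [0.4978, -0.2543, 0.2114]
tcp_rot: [0.526, -0.473, 0.473, -0.525]
contact_force: [0.5, -0.3, -0.5]
width: 0.0855
```

>>> carry_out --deltas '[[[0,0.18,0,0.56,0.02,0.14,1],[0,0.18,0,0.56,0.02,0.14,1],[0,0.18,0,0.56,0.02,0.14,1],[0,0.18,0,0.56,0.02,0.14,1]]]'

```text
t: 2.4
ee_pos: [0.5205, -0.3148, 0.2089]
tcp_rot: [-0.504, 0.496, -0.495, 0.505]
contact_force: [0.4, -0.4, 0.3]
width: 0.0856
```

>>> carry_out --deltas '[[[0,0,0,0,0.5,0,1],[0,0,0,0,0.8,0,1],[0,0,0,0,1,0,1],[0,0,0,0,1,0,0.3],[0,0,0,0,1,0,0]]]'

```text
t: 2.9
ee_pos: [0.5211, -0.3146, 0.0905]
tcp_rot: [-0.505, 0.495, -0.495, 0.505]
contact_force: [0.2, -0.1, 0.5]
width: 0.0592
```

>>> carry_out --deltas '[[[0,0,0,0,0.04,0,-0.4],[0,0,0,0,0.04,0,-0.6],[0,0,0,0,0.04,0,-1],[0,0,0,0,0.04,0,-1],[0,0,0,0,0.04,0,-1],[0,0,0,0,0.04,0,-1]]]'

```text
t: 3.5
ee_pos: [0.5216, -0.3162, 0.0862]
tcp_rot: [-0.504, 0.495, -0.496, 0.505]
contact_force: [0.2, 2.0, 6.5]
width: 0.0092
```

Run:
```python
from h import *
p,r=now()
plan(p,r,[(p+[0,0,.09],None,-1,1),(p+[.003,.05,.17],None,-1,0),((.587,.284,.22),down(-.143),-1,2)])
```

```text
t 3.5 J [-0.73, 0.49, 1.57, 0.0, 1.08, -0.75] p [ 0.5216 -0.3162  0.0862] F [0.2 2.  6.5] w 0.0092
[0.0, 0.0, 0.0, 0.0, -0.75, 0.0] -1 x 3
   -> [ 0.5215 -0.3161  0.1762] [[0.0, -0.0, -1.0], [1.0, 0.02, 0.0]]
[0.0, 0.0, 0.0, -0.41, -0.67, 0.03] -1 x 2
   -> [ 0.524  -0.2667  0.2566] [[0.0, -0.0, -1.0], [1.0, 0.02, 0.0]]
[-0.0, 0.07, 0.0, -1.0, 0.07, 0.13] -1 x 3
[-0.0, 0.07, 0.0, -1.0, 0.06, 0.1] -1 x 3
[-0.0, 0.07, 0.0, -1.0, 0.07, 0.06] -1 x 3
[-0.0, 0.07, 0.0, -1.0, 0.06, 0.03] -1 x 3
[-0.0, 0.04, 0.0, -0.6, 0.04, -0.01] -1 x 4
   -> [0.5867 0.2836 0.2199] [[0.0, -0.0, -1.0], [0.99, -0.14, 0.0]]
```

>>> carry_out --deltas '[[[0,0,0,0,-0.2,0,-1],[0,0,0,0,-0.45,0,-1],[0,0,0,0,-0.75,0,-1],[0,0,0,0,-0.75,0,-1]]]'

```text
t: 3.9
ee_pos: [0.5233, -0.3178, 0.1805]
tcp_rot: [-0.504, 0.492, -0.499, 0.505]
contact_force: [0.4, -0.1, 0.3]
width: 0.0094
```

>>> carry_out --deltas '[[[0,0,0,-0.2,-0.35,0.01,-1],[0,0,0,-0.41,-0.67,0.03,-1]]]'

```text
t: 4.1
ee_pos: [0.5226, -0.2661, 0.2547]
tcp_rot: [0.504, -0.497, 0.495, -0.504]
contact_force: [0.1, -0.5, 0.5]
width: 0.0092
```

>>> carry_out --deltas '[[[0,0.07,0,-1,0.07,0.13,-1],[0,0.07,0,-1,0.07,0.13,-1],[0,0.07,0,-1,0.07,0.13,-1]]]'

```text
t: 4.4
ee_pos: [0.5366, -0.1421, 0.2464]
tcp_rot: [-0.496, 0.504, -0.503, 0.497]
contact_force: [-0.1, 0.1, -1.9]
width: 0.009
```

>>> carry_out --deltas '[[[0,0.07,0,-1,0.06,0.1,-1],[0,0.07,0,-1,0.06,0.1,-1],[0,0.07,0,-1,0.06,0.1,-1]]]'

```text
t: 4.7
ee_pos: [0.5504, -0.0223, 0.2387]
tcp_rot: [-0.487, 0.513, -0.511, 0.488]
contact_force: [0.0, 0.2, -1.1]
width: 0.0095
```

>>> carry_out --deltas '[[[0,0.07,0,-1,0.07,0.06,-1],[0,0.07,0,-1,0.07,0.06,-1],[0,0.07,0,-1,0.07,0.06,-1]]]'

```text
t: 5.0
ee_pos: [0.5638, 0.0971, 0.2301]
tcp_rot: [-0.479, 0.521, -0.52, 0.478]
contact_force: [0.3, -1.0, -0.2]
width: 0.0093
```

>>> carry_out --deltas '[[[0,0.07,0,-1,0.06,0.03,-1],[0,0.07,0,-1,0.06,0.03,-1],[0,0.07,0,-1,0.06,0.03,-1]]]'

```text
t: 5.3
ee_pos: [0.5778, 0.2163, 0.2227]
tcp_rot: [-0.469, 0.53, -0.528, 0.469]
contact_force: [0.3, 0.1, -1.1]
width: 0.0095
```

>>> carry_out --deltas '[[[0,0.04,0,-0.3,0.04,-0.01,-1],[0,0.04,0,-0.5,0.04,-0.01,-1],[0,0.04,0,-0.6,0.04,-0.01,-1],[0,0.04,0,-0.6,0.04,-0.01,-1],[0,0.04,0,-0.6,0.04,-0.01,-1]]]'

```text
t: 5.8
ee_pos: [0.5861, 0.283, 0.2189]
tcp_rot: [0.464, -0.534, 0.534, -0.463]
contact_force: [-0.4, 0.9, -2.1]
width: 0.0092
```

Run:
```python
from h import *
p,r=now(); out=[]
print('sign expected xy',p[:2])
for n,(a,b,c,d) in {'scene':(340,130,440,290),'top':(180,90,290,260)}.items():
    s=snapshot(n); np.save(n+'1.npy',s,allow_pickle=True); w=world(s)
    out.append(cv2.resize(s['img'][b:d,a:c],None,fx=3.5,fy=3.5,interpolation=cv2.INTER_CUBIC))
    q=w.reshape(-1,3)
    m=q[(q[:,2]>.145)&(q[:,2]<.195)&(np.hypot(*(q[:,:2]-p[:2]).T)<.06)]; print(n,len(m),*rect(m),m[:,2].min())
    m=q[(q[:,2]>.045)&(q[:,2]<.064)&(np.hypot(*(q[:,:2]-[.53,.292]).T)<.1)]; print(' rack',len(m),*rect(m))
h=min(o.shape[0] for o in out); cv2.imwrite('pics/m1.png',np.hstack([o[:h] for o in out]))
```

```text
t 5.8 J [0.28, 0.45, 1.29, -0.0, 1.4, 0.42] p [0.5861 0.283  0.2189] F [-0.4  0.9 -2.1] w 0.0092
sign expected xy [0.58605891 0.28299693]
scene 219 [589.7 283. ] [65.7 11.7] 88.3 0.14502034945190456
 rack 872 [532.  292.3] [156.8  99.2] -7.7
top 23 [577.3 254.3] [13.6  6.8] -53.7 0.148560647278281
 rack 327 [529.3 291.1] [152.   95.7] -8.1
```

View pics/m1.png

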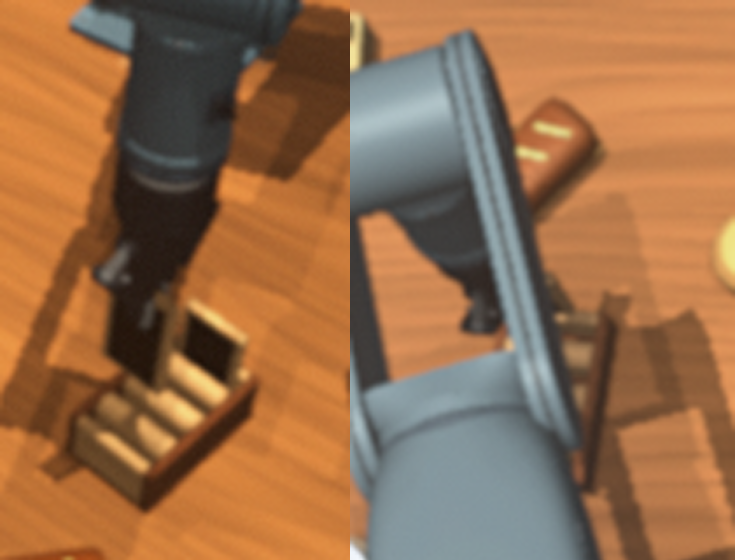

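The scene crop shows the sign upright above the +x slots (crop 140,340), filed sign behind (215,340); the top view is blocked by the arm. I'll compare face planes of the held and filed signs in the scene view.

```bash
cat >> h.py <<'E'
def face(q,c,zlo,zhi,yaw=-.143,rad=.035):
    """face of a sign near c: position along rack x, normal yaw, lateral extent; q world points"""
    n=np.array([np.cos(yaw),np.sin(yaw)]); t=np.array([-n[1],n[0]])
    d=(q[:,:2]-c); a=d@n; b=d@t
    m=(q[:,2]>zlo)&(q[:,2]<zhi)&(np.abs(b)<rad+.005)&(np.abs(a)<.02); a,b,z=a[m],b[m],q[m,2]
    full=(b.min(),b.max()); k=np.abs(a-np.median(a))<.004; k&=(np.abs(b-b.mean())<.026)
    A=np.c_[np.ones(k.sum()),b[k],z[k]-z[k].mean()]; s=np.linalg.lstsq(A,a[k],rcond=None)[0]
    print('face n',k.sum(),'offset mm',round(s[0]*1e3,1),'dyaw',round(-s[1],3),'lean',round(s[2],3),'b ext',np.round(np.array(full)*1e3,1),'b mid',round(sum(full)*500,1))
E
python3 - <<'E'
from h import *
for f in('scene0','scene1'):
    s=np.load(f+'.npy',allow_pickle=True).item(); q=world(s).reshape(-1,3)
    face(q,np.array([.4745,.3005]),.07,.112)   # filed, expected centre
s=np.load('scene1.npy',allow_pickle=True).item(); q=world(s).reshape(-1,3)
face(q,np.array([.5861,.2830]),.15,.19)
m=q[(q[:,2]>.05)&(q[:,2]<.2)&(np.hypot(*(q[:,:2]-[.5861,.283]).T)<.035)&(q[:,2]>.1)]; print('sign lowest z',np.sort(m[:,2])[:5])
E
```

```text
face n 125 offset mm 4.8 dyaw 0.009 lean 0.002 b ext [-29.8  35.4] b mid 2.8
face n 126 offset mm 4.7 dyaw -0.004 lean -0.027 b ext [-30.1  35.7] b mid 2.8
face n 132 offset mm 4.6 dyaw 0.011 lean 0.01 b ext [-32.5  33.2] b mid 0.4
sign lowest z [0.1396299  0.14024248 0.14033957 0.14100325 0.14101128]
```

Run:
```python
from h import *
n=np.array([np.cos(-.143),np.sin(-.143)]); t=np.array([-n[1],n[0]])
for f in('scene0','top0'):
    s=np.load(f+'.npy',allow_pickle=True).item(); q=world(s).reshape(-1,3); d=q[:,:2]-[.531,.2925]; a=d@n*1e3;b=d@t*1e3
    k=(np.abs(b)<28)&(np.abs(a)<85)&(q[:,2]>.02)&(q[:,2]<.07)
    print(f,[(int(c),int(1e3*np.median(q[k&(np.abs(a-c)<1.5),2])) if (k&(np.abs(a-c)<1.5)).sum()>2 else None) for c in range(-30,84,3)])
    e=(q[:,2]>.05)&(q[:,2]<.064)&(np.abs(a)<85)&(np.abs(b)<60); print(np.percentile(b[e],[.3,99.7]),np.percentile(a[e],[.3,99.7]))
```

```text
scene0 [(-30, 52), (-27, 42), (-24, 44), (-21, None), (-18, None), (-15, None), (-12, None), (-9, None), (-6, 55), (-3, 57), (0, 57), (3, 57), (6, 55), (9, 47), (12, 42), (15, 32), (18, None), (21, None), (24, None), (27, None), (30, 54), (33, 55), (36, 57), (39, 58), (42, 56), (45, 54), (48, 45), (51, 45), (54, None), (57, None), (60, None), (63, None), (66, 56), (69, 57), (72, 56), (75, 41), (78, 38), (81, None)]
[-47.39453621  49.26045528] [-72.71498664  77.36371106]
top0 [(-30, 52), (-27, None), (-24, None), (-21, None), (-18, None), (-15, 36), (-12, 51), (-9, 54), (-6, 56), (-3, 58), (0, 58), (3, 56), (6, 54), (9, 50), (12, None), (15, None), (18, None), (21, None), (24, 38), (27, 52), (30, 56), (33, 57), (36, 56), (39, 57), (42, 57), (45, 53), (48, 47), (51, None), (54, None), (57, None), (60, 47), (63, 44), (66, 57), (69, 57), (72, 55), (75, 52), (78, None), (81, None)]
[-48.90467825  46.30526428] [-78.50759057  74.49196489]
```

>>> carry_out --deltas '[[[0,0,0,-0.015,0.2,0.013,-1],[0,0,0,-0.015,0.4,0.013,-1],[0,0,0,-0.015,0.6,0.013,-1],[0,0,0,-0.015,0.7,0.013,-1],[0,0,0,-0.015,0.7,0.013,-1]]]'

```text
t: 6.4
ee_pos: [0.587, 0.2841, 0.1335]
tcp_rot: [-0.464, 0.535, -0.534, 0.462]
contact_force: [-0.4, 0.6, -1.0]
width: 0.0093
```

>>> carry_out --deltas '[[[0,0,0,0,0.04,0,-1],[0,0,0,0,0.08,0,-1],[0,0,0,0,0.12,0,-1],[0,0,0,0,0.16,0,-1],[0,0,0,0,0.2,0,-1],[0,0,0,0,0.2,0,-1]]]'

```text
t: 7.0
ee_pos: [0.5874, 0.2854, 0.1104]
tcp_rot: [-0.464, 0.534, -0.534, 0.463]
contact_force: [-0.2, 0.1, -0.2]
width: 0.0089
```

>>> carry_out --deltas '[[[0,0,0,0,0.05,0,-1],[0,0,0,0,0.1,0,-1],[0,0,0,0,0.14,0,-1],[0,0,0,0,0.17,0,-1],[0,0,0,0,0.19,0,-1],[0,0,0,0,0.19,0,-1]]]'

```text
t: 7.6
ee_pos: [0.5878, 0.2854, 0.088]
tcp_rot: [-0.464, 0.534, -0.534, 0.463]
contact_force: [-0.1, 0.0, -1.0]
width: 0.0092
```

Still free; lower the last millimetres until contact.

>>> carry_out --deltas '[[[0,0,0,0,0.01,0,-1],[0,0,0,0,0.02,0,-1],[0,0,0,0,0.02,0,-1]]]'

```text
t: 7.9
ee_pos: [0.5881, 0.2855, 0.0863]
tcp_rot: [0.463, -0.534, 0.534, -0.463]
contact_force: [-0.7, 0.1, -0.2]
width: 0.0093
```

>>> carry_out --deltas '[[[0,0,0,0,0.01,0,-1],[0,0,0,0,0.02,0,-1],[0,0,0,0,0.02,0,-1]]]'

```text
t: 8.2
ee_pos: [0.5885, 0.2857, 0.0862]
tcp_rot: [0.463, -0.534, 0.535, -0.464]
contact_force: [-3.1, -1.7, 12.0]
width: 0.0093
```

>>> carry_out --deltas '[[[0,0,0,0,0,0,-0.7],[0,0,0,0,0,0,-0.4],[0,0,0,0,0,0,-0.2],[0,0,0,0,0,0,-0.2],[0,0,0,0,-0.2,0,0],[0,0,0,0,-0.6,0,1],[0,0,0,0,-1,0,1]]]'

```text
t: 8.9
ee_pos: [0.5871, 0.2852, 0.2036]
tcp_rot: [-0.464, 0.535, -0.534, 0.462]
contact_force: [1.7, 0.4, 0.7]
width: 0.0703
```

Run:
```python
from h import *
p,r=now()
s=snapshot('scene'); q=world(s).reshape(-1,3)
face(q,np.array([.5885,.2857]),.07,.112); face(q,np.array([.4745,.3005]),.07,.112)
m=q[(np.hypot(*(q[:,:2]-[.5885,.2857]).T)<.035)&(q[:,2]>.07)&(q[:,2]<.13)]; print('top z',np.percentile(m[:,2],99))
print('h axis',rect(world(np.load('top0.npy',allow_pickle=True).item())[190:228,308:360].reshape(-1,3)[:0+0] if 0 else np.array([[.4,0,0],[.5,0,0],[.5,.1,0]])) if 0 else '')
# lying sign: tool tilted alpha from vertical, leaning along its long axis
al=np.radians(40); h=np.radians(83.4)
for sg in(1,-1):
    low=sg*np.array([np.cos(h),np.sin(h),0])
    for js in(1,-1):
        y=np.sin(al)*low+np.cos(al)*np.array([0,0,-1.]); z=js*np.array([np.sin(h),-np.cos(h),0])
        rg=R.from_matrix(np.array([np.cross(y,z),y,z]).T)
        # foot: low end down, tool forward (+x foot) and down
        f=np.radians(1.); fx=np.array([np.cos(f),np.sin(f),0])
        M0=np.array([low,[0,0,1],np.cross(low,[0,0,1])]).T; M1=np.array([[0,0,-1],-fx,np.cross([0,0,-1],-fx)]).T
        rf=R.from_matrix(M1@M0.T)*rg
        print(sg,js,'grasp turn',(r.inv()*rg).as_rotvec().round(2),'jaw',rg.as_matrix()[:,2].round(2),'foot tool y,z',rf.as_matrix()[:,1].round(2),rf.as_matrix()[:,2].round(2),'transfer',(rg.inv()*rf).magnitude().round(2))
```

```text
t 8.9 J [0.28, 0.46, 1.3, 0.0, 1.38, 0.42] p [0.5871 0.2852 0.2036] F [1.7 0.4 0.7] w 0.0703
face n 123 offset mm 4.7 dyaw 0.009 lean -0.004 b ext [-32.   32.6] b mid 0.3
face n 128 offset mm 4.9 dyaw 0.002 lean 0.003 b ext [-31.2  34.9] b mid 1.9
top z 0.12186840362231112
h axis Traceback (most recent call last):
  File "<stdin>", line 18, in <module>
AttributeError: 'float' object has no attribute 'round'
```

```bash
cat > t.py <<'E'
from h import *
al=np.radians(40); h=np.radians(83.4); f=np.radians(1.)
def rots(sg,js):
    low=sg*np.array([np.cos(h),np.sin(h),0])
    y=np.sin(al)*low+np.cos(al)*np.array([0,0,-1.]); z=js*np.array([np.sin(h),-np.cos(h),0])
    rg=R.from_matrix(np.array([np.cross(y,z),y,z]).T)
    fx=np.array([np.cos(f),np.sin(f),0])
    M0=np.array([low,[0,0,1],np.cross(low,[0,0,1])]).T; M1=np.array([[0,0,-1],-fx,np.cross([0,0,-1],-fx)]).T
    return rg,R.from_matrix(M1@M0.T)*rg
def wrist(r,j1,th):
    T=r.as_matrix(); F=np.array([-T[:,2],np.cross(T[:,1],-T[:,2]),T[:,1]]).T
    return (R.from_euler('ZY',[j1,th]).inv()*R.from_matrix(F)).as_euler('ZYZ').round(2)
E
python3 - <<'E'
from t import *
p,r=now(); print('now',wrist(r,.28,1.76))
for sg in(1,-1):
    for js in(1,-1):
        rg,rf=rots(sg,js)
        print(sg,js,'turn',(r.inv()*rg).as_rotvec().round(2),'flat',wrist(rg,-.5 if sg>0 else .1,1.8),'foot',wrist(rf,-1.,1.9),'foot d',rf.as_matrix()[:,1].round(2),'jaw',rf.as_matrix()[:,2].round(2))
E
```

```text
t 8.95 J [0.28, 0.45, 1.29, -0.0, 1.38, 0.42] p [0.5914 0.2865 0.2144] F [1.4 1.1 6.8] w 0.0767
now [0.   1.37 0.42]
1 1 turn [-0.02 -0.02  0.69] flat [ 0.64  1.63 -0.44] foot [ 0.94  0.94 -3.05] foot d [ 0.77  0.01 -0.64] jaw [-0.02  1.   -0.  ]
1 -1 turn [-1.06  2.93 -0.03] flat [0.64 1.63 2.7 ] foot [0.94 0.94 0.09] foot d [ 0.77  0.01 -0.64] jaw [ 0.02 -1.    0.  ]
-1 1 turn [-0.   -0.03 -0.7 ] flat [-0.68  1.53  0.31] foot [0.94 0.94 0.09] foot d [ 0.77  0.01 -0.64] jaw [ 0.02 -1.    0.  ]
-1 -1 turn [ 1.07  2.92 -0.  ] flat [-0.68  1.53 -2.83] foot [ 0.94  0.94 -3.05] foot d [ 0.77  0.01 -0.64] jaw [-0.02  1.   -0.  ]
```

```bash
cat >> t.py <<'E'
RG,RF=rots(-1,1)
E
python3 - <<'E'
from t import *
s=snapshot('scene'); q=world(s).reshape(-1,3)
face(q,np.array([.5885,.2857]),.07,.112)
p,r=now()
s=snapshot('top'); w=world(s)[190:228,308:360].reshape(-1,3); print(rect(w[(w[:,2]>.028)&(w[:,2]<.042)]))
d=RG.as_matrix()[:,1]; tcp=np.array([.5112,.0203,.034])+.0187*d; print(tcp,d)
plan(p,r,[((.53,.15,.2),RG,1,1),(tcp-.07*d,RG,1,3),(tcp,RG,1,3)])
E
```

```text
face n 125 offset mm 4.5 dyaw -0.004 lean -0.011 b ext [-31.4  32.9] b mid 0.7
t 9.0 J [0.28, 0.46, 1.3, 0.0, 1.38, 0.42] p [0.5919 0.2867 0.212 ] F [0.4 0.5 1.1] w 0.0832
(array([507.1,  -8.1]), array([109.6,  65.7]), 83.7)
[0.50981844 0.00835953 0.01967497] [-0.07388018 -0.63852771 -0.76604444]
[-0.0, -0.04, -1.0, 0.85, 0.06, -0.25] 1 x 4
[-0.01, -0.02, -0.41, 0.29, 0.19, -0.11] 1 x 3
   -> [0.5297 0.1505 0.2002] [[-0.08, -0.64, -0.77], [0.99, -0.12, -0.0]]
[0.0, -0.0, 0.0, -0.04, 1.0, -0.02] 1 x 3
[0.01, -0.0, 0.0, -0.01, 0.34, -0.01] 1 x 4
   -> [0.5144 0.0527 0.0733] [[-0.07, -0.64, -0.77], [0.99, -0.11, 0.0]]
[-0.0, -0.0, 0.0, -0.0, 0.58, 0.0] 1 x 5
   -> [0.5094 0.0082 0.02  ] [[-0.07, -0.64, -0.77], [0.99, -0.11, 0.0]]
```

>>> carry_out --deltas '[[[0,-0.04,-1,0.85,0.06,-0.25,1],[0,-0.04,-1,0.85,0.06,-0.25,1],[0,-0.04,-1,0.85,0.06,-0.25,1],[0,-0.04,-1,0.85,0.06,-0.25,1]]]'

```text
t: 9.45
ee_pos: [0.542, 0.1883, 0.194]
tcp_rot: [0.589, -0.397, 0.627, -0.319]
contact_force: [0.2, 0.2, -0.5]
width: 0.0854
```

>>> carry_out --deltas '[[[-0.01,-0.02,-0.41,0.29,0.19,-0.11,1],[-0.01,-0.02,-0.41,0.29,0.19,-0.11,1],[-0.01,-0.02,-0.41,0.29,0.19,-0.11,1]]]'

```text
t: 9.75
ee_pos: [0.524, 0.1494, 0.1899]
tcp_rot: [0.631, -0.336, 0.652, -0.255]
contact_force: [0.9, 0.3, -0.6]
width: 0.0849
```

>>> carry_out --deltas '[[[0,0,0,-0.04,1,-0.02,1],[0,0,0,-0.04,1,-0.02,1],[0,0,0,-0.04,1,-0.02,1],[0,0,0,-0.04,1,-0.02,1],[0,0,0,-0.04,1,-0.02,1]]]'

```text
t: 10.25
ee_pos: [0.5138, 0.0762, 0.0992]
tcp_rot: [0.627, -0.337, 0.654, -0.257]
contact_force: [0.8, 0.1, 0.7]
width: 0.0854
```

Run:
```python
from t import *
p,r=now(); print((r.inv()*RG).as_rotvec().round(3))
d=RG.as_matrix()[:,1]; tcp=np.array([.5112,.0203,.034])+.0187*d
plan(p,r,[(tcp,RG,1,3)])
```

```text
t 10.25 J [0.33, 0.6, 1.59, -0.63, 1.37, 0.71] p [0.5138 0.0762 0.0992] F [0.8 0.1 0.7] w 0.0854
[0.013 0.007 0.006]
[0.03, 0.01, 0.01, 0.0, 0.87, 0.04] 1 x 6
   -> [0.5095 0.0087 0.0195] [[-0.07, -0.64, -0.77], [0.99, -0.11, 0.0]]
```

>>> carry_out --deltas '[[[0.03,0.01,0.01,0,0.3,0.04,1],[0.03,0.01,0.01,0,0.6,0.04,1],[0.03,0.01,0.01,0,0.8,0.04,1],[0.03,0.01,0.01,0,0.87,0.04,1],[0.03,0.01,0.01,0,0.87,0.04,1]]]'

```text
t: 10.75
ee_pos: [0.5097, 0.0087, 0.0197]
tcp_rot: [0.623, -0.334, 0.657, -0.262]
contact_force: [0.2, -0.2, 0.3]
width: 0.0855
```

Run:
```python
from t import *
p,r=now(); print((r.inv()*RG).as_rotvec().round(3))
out=[]
for n,(a,b,c,d) in {'scene':(275,130,355,230),'top':(290,130,370,230)}.items():
    s=snapshot(n); out.append(cv2.resize(s['img'][b:d,a:c],None,fx=4.5,fy=4.5,interpolation=cv2.INTER_CUBIC))
cv2.imwrite('pics/m2.png',np.hstack(out))
d=RG.as_matrix()[:,1]; tcp=np.array([.5112,.0203,.034])+.0187*d
plan(p,r,[(tcp,RG,1,3)])
```

```text
t 10.75 J [0.22, 0.66, 1.73, -0.73, 1.14, 0.79] p [0.5097 0.0087 0.0197] F [ 0.2 -0.2  0.3] w 0.0855
[-0.003  0.002  0.001]
[-0.01, 0.0, 0.0, 0.0, 0.0, 0.0] 1 x 4
   -> [0.5097 0.0087 0.0197] [[-0.08, -0.64, -0.77], [0.99, -0.11, -0.0]]
```

View pics/m2.png

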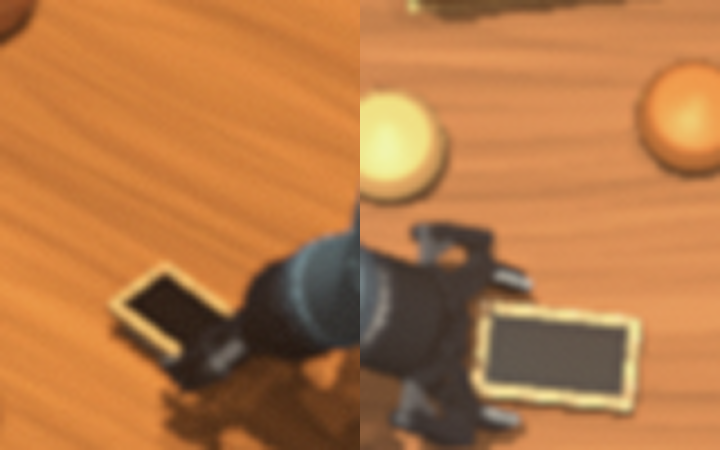

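Fingers straddle the sign's rack-side end (top crop: tips at (520,282) and (505,417), sign 475–640 wide). Close, then lift slightly.

>>> carry_out --deltas '[[[0,0,0,0,0,0,0.7],[0,0,0,0,0,0,0.55],[0,0,0,0,0,0,0.4],[0,0,0,0,0,0,-1],[0,0,0,0,0,0,-1],[0,0,0,0,0,0,-1],[0,0,0,0,0,0,-1]]]'

```text
t: 11.55
ee_pos: [0.5099, 0.0093, 0.0205]
tcp_rot: [0.623, -0.333, 0.657, -0.263]
contact_force: [-0.8, 4.4, 5.8]
width: 0.0626
```

```bash
cat >> t.py <<'E'
def sens(): s=snapshot('top'); w=world(s)[185:232,300:365].reshape(-1,3); return w
E
python3 - <<'E'
from t import *
p,r=now(); print((r.inv()*RG).as_rotvec().round(3))
s=snapshot('top'); w=world(s); im=s['img'].astype(int)
m=((w[...,2]>.026)&(w[...,2]<.042)); m[:190]=0;m[228:]=0;m[:,:308]=0;m[:,360:]=0
c=w[m]; print(rect(c), 'far end', c[np.argsort(c[:,1])[:12]].mean(0).round(4))
E
```

```text
t 11.55 J [0.22, 0.66, 1.73, -0.73, 1.14, 0.79] p [0.5099 0.0093 0.0205] F [-0.8  4.4  5.8] w 0.0626
[-0.005  0.002  0.001]
(array([508.2,  -9.7]), array([107.7,  87.5]), 89.7) far end [ 0.5121 -0.0632  0.0336]
```

Run:
```python
from t import *
p,r=now(); d=r.as_matrix()[:,1]; gp=p-.0187*d
low=-np.array([np.cos(h),np.sin(h),0]); k=(-.0075-gp[1])/low[1]; S0=gp+k*low; S0[2]=.030
print('gp',gp.round(4),'k',k,'S0',S0.round(4))
rel=r.inv().apply(S0-p); np.save('rel.npy',rel)
S1=np.array([.5215,-.316,.14]); t1=S1-RF.apply(rel); print('tcp above foot',t1.round(4))
plan(p,r,[((.51,.0,.13),r,-1,0),((.50,-.12,.24),down(-.85),-1,0),(t1+[0,0,.03],RF,-1,3)])
```

```text
t 11.6 J [0.23, 0.66, 1.73, -0.73, 1.14, 0.79] p [0.5099 0.0093 0.0205] F [-0.4  3.8  6. ] w 0.0627
gp [0.5112 0.0213 0.0348] k 0.028972536947590298 S0 [ 0.5079 -0.0075  0.03  ]
tcp above foot [ 0.531  -0.316   0.1569]
[0.0, 0.0, 0.0, 0.65, -0.65, 0.01] -1 x 3
   -> [ 5.098e-01 -2.000e-04  1.304e-01] [[-0.07, -0.64, -0.77], [0.99, -0.11, 0.0]]
[-0.37, 1.0, 0.94, 0.96, -0.04, 0.02] -1 x 5
[-0.15, 0.41, 0.39, 0.29, -0.2, 0.17] -1 x 2
   -> [ 0.5003 -0.1197  0.2398] [[-0.0, -0.0, -1.0], [0.66, -0.75, 0.0]]
[0.37, 0.79, 1.0, 0.53, 0.26, 0.84] -1 x 5
[0.24, 0.53, 0.67, 0.2, 0.15, 0.64] -1 x 6
   -> [ 0.5312 -0.316   0.1872] [[0.77, 0.02, -0.64], [0.02, -1.0, -0.0]]
```

>>> carry_out --deltas '[[[0,0,0,0.2,-0.2,0,-1],[0,0,0,0.45,-0.45,0.01,-1],[0,0,0,0.65,-0.65,0.01,-1],[0,0,0,0.65,-0.65,0.01,-1]]]'

```text
t: 12.0
ee_pos: [0.5117, -0.0007, 0.134]
tcp_rot: [0.62, -0.333, 0.659, -0.264]
contact_force: [0.9, 0.3, 0.2]
width: 0.0622
```

>>> carry_out --deltas '[[[-0.37,1,0.94,0.96,-0.04,0.02,-1],[-0.37,1,0.94,0.96,-0.04,0.02,-1],[-0.37,1,0.94,0.96,-0.04,0.02,-1],[-0.37,1,0.94,0.96,-0.04,0.02,-1],[-0.37,1,0.94,0.96,-0.04,0.02,-1],[-0.37,1,0.94,0.96,-0.04,0.02,-1]]]'

```text
t: 12.6
ee_pos: [0.5017, -0.0876, 0.2073]
tcp_rot: [0.369, -0.581, 0.679, -0.258]
contact_force: [0.4, -0.4, -1.6]
width: 0.0625
```

>>> carry_out --deltas '[[[-0.15,0.41,0.39,0.29,-0.2,0.17,-1],[-0.15,0.41,0.39,0.29,-0.2,0.17,-1],[-0.15,0.41,0.39,0.29,-0.2,0.17,-1]]]'

```text
t: 12.9
ee_pos: [0.4992, -0.1218, 0.2385]
tcp_rot: [0.25, -0.662, 0.662, -0.248]
contact_force: [-0.5, 0.3, -1.5]
width: 0.0624
```

Run:
```python
from t import *
p,r=now(); rel=np.load('rel.npy'); t1=np.array([.5215,-.316,.17])-RF.apply(rel)
plan(p,r,[(t1,RF,-1,3)])
```

```text
t 12.9 J [-0.45, 0.19, 1.61, -0.0, 1.35, 0.4] p [ 0.4992 -0.1218  0.2385] F [-0.5  0.3 -1.5] w 0.0624
[0.36, 0.78, 1.0, 0.52, 0.26, 0.83] -1 x 5
[0.25, 0.53, 0.68, 0.19, 0.15, 0.64] -1 x 6
   -> [ 0.5308 -0.3162  0.1863] [[0.77, 0.01, -0.64], [0.02, -1.0, -0.0]]
```

>>> carry_out --deltas '[[[0.36,0.78,1,0.52,0.26,0.83,-1],[0.36,0.78,1,0.52,0.26,0.83,-1],[0.36,0.78,1,0.52,0.26,0.83,-1],[0.36,0.78,1,0.52,0.26,0.83,-1],[0.36,0.78,1,0.52,0.26,0.83,-1],[0.36,0.78,1,0.52,0.26,0.83,-1]]]'

```text
t: 13.5
ee_pos: [0.5166, -0.2339, 0.2044]
tcp_rot: [0.072, 0.679, -0.67, 0.292]
contact_force: [-0.5, -0.6, -0.4]
width: 0.0623
```

>>> carry_out --deltas '[[[0.25,0.53,0.68,0.19,0.15,0.64,-1],[0.25,0.53,0.68,0.19,0.15,0.64,-1],[0.25,0.53,0.68,0.19,0.15,0.64,-1],[0.25,0.53,0.68,0.19,0.15,0.64,-1],[0.25,0.53,0.68,0.19,0.15,0.64,-1],[0.25,0.53,0.68,0.19,0.15,0.64,-1]]]'

```text
t: 14.1
ee_pos: [0.5329, -0.3141, 0.1871]
tcp_rot: [0.289, 0.644, -0.638, 0.307]
contact_force: [-0.3, -0.5, -0.1]
width: 0.0624
```

Run:
```python
from t import *
p,r=now(); rel=np.load('rel.npy'); S=p+r.apply(rel); print('sign centre pred',S.round(4),'rot err',(r.inv()*RF).as_rotvec().round(3))
s=snapshot('scene'); w=world(s); q=w.reshape(-1,3)
face(q,S[:2],S[2]-.05,S[2]+.045,yaw=.017)
m=(np.hypot(*(q[:,:2]-S[:2]).T)<.036)&(q[:,2]>.06); print('z range',np.percentile(q[m,2],[0.5,99.5]))
# foot: groove and top
e=q[(np.abs(q[:,0]-.5215)<.06)&(np.abs(q[:,1]+.316)<.045)&(q[:,2]>.03)&(q[:,2]<.044)]
for a in range(476,572,3):
    k=e[np.abs(e[:,0]*1e3-a)<1.5]; print((a,len(k),int(1e3*np.median(k[:,2])) if len(k) else None),end=' ')
print(rect(e))
cv2.imwrite('pics/m3.png',cv2.resize(s['img'][90:210,190:310],None,fx=5,fy=5,interpolation=cv2.INTER_CUBIC))
```

```text
t 14.1 J [-1.16, 0.23, 2.07, 1.18, 0.87, -0.44] p [ 0.5329 -0.3141  0.1871] F [-0.3 -0.5 -0.1] w 0.0624
sign centre pred [ 0.5233 -0.3142  0.1701] rot err [0.006 0.008 0.002]
face n 198 offset mm 5.7 dyaw 0.056 lean 0.025 b ext [-38.1  39.9] b mid 0.9
z range [0.11152915 0.23267969]
(476, 0, None) (479, 0, None) (482, 2, 34) (485, 9, 34) (488, 6, 35) (491, 4, 36) (494, 10, 36) (497, 9, 35) (500, 6, 37) (503, 5, 34) (506, 12, 38) (509, 8, 34) (512, 8, 35) (515, 9, 34) (518, 3, 34) (521, 0, None) (524, 0, None) (527, 1, 30) (530, 2, 33) (533, 6, 35) (536, 10, 34) (539, 7, 36) (542, 6, 37) (545, 11, 36) (548, 7, 36) (551, 8, 35) (554, 9, 35) (557, 12, 35) (560, 8, 33) (563, 1, 30) (566, 0, None) (569, 0, None) (array([ 522. , -311.2]), array([79.5, 53.2]), 2.1)
```

View pics/m3.png

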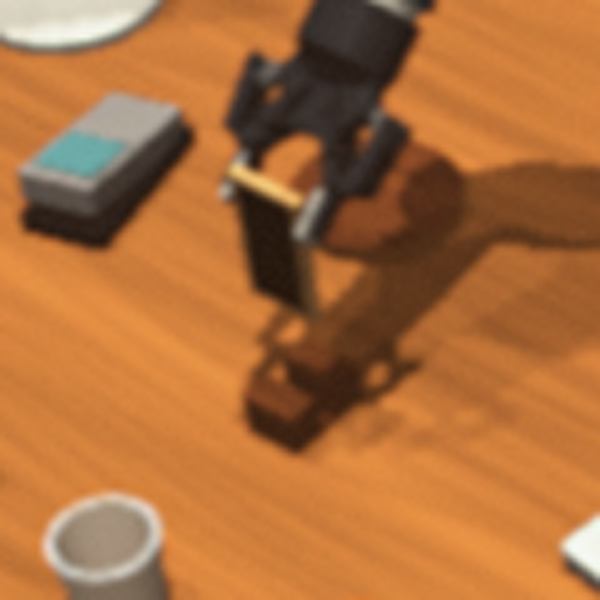

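Scene crop: sign upright in the fingers (275,240), foot groove right below it (295,390). Lowering with a 1 mm x correction.

Run:
```python
from t import *
p,r=now(); rel=np.load('rel.npy')
tc=lambda z: np.array([.5221,-.316,z])-RF.apply(rel)
a=plan(p,r,[(tc(.10),RF,-1,3)]); plan(*a,[(tc(.082),RF,-1,3)]); plan(*a,[(tc(.082),RF,-1,3),(tc(.064),RF,-1,3)])
```

```text
t 14.15 J [-1.16, 0.23, 2.07, 1.18, 0.87, -0.44] p [ 0.533  -0.3144  0.1875] F [-0.1  1.2 -0.9] w 0.0625
[0.01, 0.02, 0.0, 0.46, 0.37, 0.01] -1 x 5
   -> [ 0.5315 -0.3158  0.1167] [[0.77, 0.01, -0.64], [0.02, -1.0, -0.0]]
[-0.0, -0.0, 0.0, 0.11, 0.1, 0.0] -1 x 4
   -> [ 0.5322 -0.3158  0.0988] [[0.77, 0.01, -0.64], [0.02, -1.0, -0.0]]
[-0.0, -0.0, 0.0, 0.11, 0.1, 0.0] -1 x 4
   -> [ 0.5322 -0.3158  0.0988] [[0.77, 0.01, -0.64], [0.02, -1.0, -0.0]]
[-0.0, -0.0, 0.0, 0.12, 0.09, 0.0] -1 x 4
   -> [ 0.5312 -0.3158  0.0809] [[0.77, 0.01, -0.64], [0.02, -1.0, -0.0]]
```

>>> carry_out --deltas '[[[0.01,0.02,0,0.15,0.12,0.01,-1],[0.01,0.02,0,0.3,0.24,0.01,-1],[0.01,0.02,0,0.46,0.37,0.01,-1],[0.01,0.02,0,0.46,0.37,0.01,-1],[0.01,0.02,0,0.46,0.37,0.01,-1]]]'

```text
t: 14.65
ee_pos: [0.5312, -0.3157, 0.1163]
tcp_rot: [0.295, 0.644, -0.637, 0.303]
contact_force: [0.6, -0.4, -0.3]
width: 0.0622
```

>>> carry_out --deltas '[[[0,0,0,0.03,0.025,0,-1],[0,0,0,0.06,0.05,0,-1],[0,0,0,0.09,0.075,0,-1],[0,0,0,0.115,0.096,0,-1],[0,0,0,0.115,0.096,0,-1],[0,0,0,0.115,0.096,0,-1]]]'

```text
t: 15.25
ee_pos: [0.5302, -0.3158, 0.0974]
tcp_rot: [0.296, 0.644, -0.637, 0.302]
contact_force: [2.1, 0.8, -1.1]
width: 0.0627
```

Run:
```python
from t import *
p,r=now(); rel=np.load('rel.npy'); print('sign pred',(p+r.apply(rel)).round(4),(r.inv()*RF).as_rotvec().round(3))
plan(p,r,[(np.array([.5221,-.316,.064])-RF.apply(rel),RF,-1,3)])
```

```text
t 15.25 J [-1.16, 0.41, 2.15, 1.41, 0.8, -0.77] p [ 0.5302 -0.3158  0.0974] F [ 2.1  0.8 -1.1] w 0.0627
sign pred [ 0.5207 -0.3156  0.0804] [-0.002 -0.008 -0.   ]
[-0.0, -0.02, -0.0, 0.1, 0.1, 0.0] -1 x 4
   -> [ 0.5317 -0.3157  0.0805] [[0.77, 0.01, -0.64], [0.02, -1.0, 0.0]]
```

>>> carry_out --deltas '[[[0,-0.01,0,0.025,0.03,0,-1],[0,-0.02,0,0.05,0.05,0,-1],[0,-0.02,0,0.08,0.08,0,-1],[0,-0.02,0,0.1,0.1,0,-1],[0,-0.02,0,0.1,0.1,0,-1]]]'

```text
t: 15.75
ee_pos: [0.533, -0.3163, 0.0827]
tcp_rot: [0.295, 0.642, -0.638, 0.307]
contact_force: [-6.0, 1.1, 15.5]
width: 0.0622
```

>>> carry_out --deltas '[[[0,0,0,0,0,0,0.6],[0,0,0,0,0,0,0.8],[0,0,0,0,0,0,1],[0,0,0,0,0,0,1],[0,0,0,0,0,0,1]]]'

```text
t: 16.25
ee_pos: [0.5317, -0.3156, 0.0803]
tcp_rot: [0.293, 0.643, -0.639, 0.305]
contact_force: [0.5, 0.4, -0.2]
width: 0.0857
```

Run:
```python
from t import *
p,r=now()
s=snapshot('scene'); q=world(s).reshape(-1,3)
face(q,np.array([.522,-.316]),.05,.112,yaw=.017)
m=(np.abs(q[:,0]-.522)<.015)&(np.abs(q[:,1]+.316)<.02)&(q[:,2]>.06)&(q[:,2]<.14); print('top z',np.percentile(q[m,2],[90,99]))
plan(p,r,[(p-.08*r.as_matrix()[:,1]+[0,0,.02],r,1,1)])
```

```text
t 16.25 J [-1.16, 0.44, 2.16, 1.46, 0.79, -0.84] p [ 0.5317 -0.3156  0.0803] F [ 0.5  0.4 -0.2] w 0.0857
face n 117 offset mm 4.8 dyaw 0.008 lean -0.019 b ext [-32.2  39.5] b mid 3.6
top z [0.11737681 0.12011555]
[0.0, 0.0, 0.0, -0.13, -0.77, 0.0] 1 x 3
   -> [ 0.4709 -0.3165  0.1517] [[0.77, 0.01, -0.64], [0.02, -1.0, 0.0]]
```

>>> carry_out --deltas '[[[0,0,0,0,-0.3,0,1],[0,0,0,0,-0.65,0,1],[0,0,0,-0.3,-0.9,0,1],[0,0,0,-0.6,-0.9,0,1],[0,0,0,-0.6,-0.9,0,1]]]'

```text
t: 16.8
ee_pos: [0.497, -0.3181, 0.2101]
tcp_rot: [-0.293, -0.639, 0.641, -0.308]
contact_force: [0.4, 0.1, -0.2]
width: 0.0854
```

Run:
```python
from t import *
p,r=now(); print((r.inv()*down(.02)).magnitude(),(r.inv()*down(.02+np.pi)).magnitude())
plan(p,r,[((.50,-.29,.235),down(-.6),1,1),((.5218,-.317,.21),down(.017),1,3)])
s=snapshot('top'); w=world(s); q=w[150:235,395:475].reshape(-1,3)
m=q[(q[:,2]>.108)&(q[:,2]<.128)&(np.hypot(*(q[:,:2]-[.522,-.316]).T)<.045)]; print(len(m),rect(m) if len(m)>4 else '')
```

```text
t 16.8 J [-1.25, 0.15, 2.1, 1.13, 0.94, -0.43] p [ 0.497  -0.3181  0.2101] F [ 0.4  0.1 -0.2] w 0.0854
1.7500523192098407 1.7543489201680984
[-0.48, -1.0, -0.91, -0.1, -0.06, -0.13] 1 x 5
[-0.37, -0.77, -0.7, -0.1, -0.07, -0.07] 1 x 5
   -> [ 0.5006 -0.2898  0.235 ] [[-0.0, -0.0, -1.0], [0.82, -0.57, 0.0]]
[0.0, -1.0, 0.0, 0.07, 0.17, 0.22] 1 x 4
[0.0, -0.24, 0.0, 0.04, 0.04, 0.04] 1 x 4
   -> [ 0.5218 -0.317   0.2098] [[-0.0, -0.0, -1.0], [1.0, 0.02, -0.0]]
81 (array([ 520.4, -314.6]), array([59.7, 10.2]), -88.8)
```

>>> carry_out --deltas '[[[-0.48,-1,-0.91,-0.1,-0.06,-0.13,1],[-0.48,-1,-0.91,-0.1,-0.06,-0.13,1],[-0.48,-1,-0.91,-0.1,-0.06,-0.13,1],[-0.48,-1,-0.91,-0.1,-0.06,-0.13,1],[-0.48,-1,-0.91,-0.1,-0.06,-0.13,1],[-0.48,-1,-0.91,-0.1,-0.06,-0.13,1]]]'

```text
t: 17.45
ee_pos: [0.4984, -0.2999, 0.2182]
tcp_rot: [-0.063, 0.667, -0.662, 0.336]
contact_force: [0.3, -0.0, -0.6]
width: 0.0856
```

>>> carry_out --deltas '[[[-0.37,-0.77,-0.7,-0.1,-0.07,-0.07,1],[-0.37,-0.77,-0.7,-0.1,-0.07,-0.07,1],[-0.37,-0.77,-0.7,-0.1,-0.07,-0.07,1],[-0.37,-0.77,-0.7,-0.1,-0.07,-0.07,1],[-0.37,-0.77,-0.7,-0.1,-0.07,-0.07,1]]]'

```text
t: 17.95
ee_pos: [0.4991, -0.286, 0.2279]
tcp_rot: [-0.331, 0.63, -0.621, 0.33]
contact_force: [0.1, 0.2, 0.3]
width: 0.0855
```

>>> carry_out --deltas '[[[0,-1,0,0.07,0.17,0.22,1],[0,-1,0,0.07,0.17,0.22,1],[0,-1,0,0.07,0.17,0.22,1],[0,-1,0,0.07,0.17,0.22,1],[0,-1,0,0.07,0.17,0.22,1]]]'

```text
t: 18.45
ee_pos: [0.5143, -0.3094, 0.208]
tcp_rot: [-0.472, 0.529, -0.521, 0.474]
contact_force: [-1.4, 0.9, -0.7]
width: 0.0856
```

Run:
```python
from t import *
p,r=now()
s=snapshot('scene'); q=world(s).reshape(-1,3)
face(q,np.array([.522,-.316]),.05,.112,yaw=.017)
a=plan(p,r,[((.522,-.315,.18),down(.02),1,3)]); plan(*a,[((.522,-.315,.086),down(.02),1,3)])
```

```text
t 18.45 J [-0.73, 0.37, 1.44, 0.0, 1.35, -0.63] p [ 0.5143 -0.3094  0.208 ] F [-1.4  0.9 -0.7] w 0.0856
face n 116 offset mm 4.8 dyaw 0.017 lean 0.005 b ext [-33.7  36.3] b mid 1.3
[0.01, -0.25, -0.02, 0.04, 0.23, 0.07] 1 x 4
   -> [ 0.522  -0.3148  0.1803] [[-0.0, -0.0, -1.0], [1.0, 0.02, -0.0]]
[0.0, 0.0, 0.0, 0.0, 0.79, 0.0] 1 x 5
   -> [ 0.5219 -0.3148  0.0855] [[-0.0, -0.0, -1.0], [1.0, 0.02, -0.0]]
```

>>> carry_out --deltas '[[[0.01,-0.25,-0.02,0.04,0.23,0.07,1],[0.01,-0.25,-0.02,0.04,0.23,0.07,1],[0.01,-0.25,-0.02,0.04,0.23,0.07,1],[0.01,-0.25,-0.02,0.04,0.23,0.07,1]]]'

```text
t: 18.9
ee_pos: [0.5235, -0.3152, 0.1827]
tcp_rot: [0.506, -0.494, 0.496, -0.504]
contact_force: [-0.8, 0.3, 0.1]
width: 0.0858
```

>>> carry_out --deltas '[[[0,0,0,0,0.3,0,1],[0,0,0,0,0.6,0,0.5],[0,0,0,0,0.78,0,0],[0,0,0,0,0.78,0,-0.2],[0,0,0,0,0.78,0,-0.5],[0,0,0,0,0.78,0,-1],[0,0,0,0,0.78,0,-1],[0,0,0,0,0.78,0,-1]]]'

```text
t: 19.7
ee_pos: [0.5245, -0.3165, 0.0907]
tcp_rot: [0.507, -0.492, 0.496, -0.505]
contact_force: [-0.2, -0.5, 6.3]
width: 0.009
```

>>> carry_out --deltas '[[[0,0,0,0,0,0,-1],[0,0,0,0,0,0,-1]]]'

```text
t: 19.9
ee_pos: [0.5245, -0.3165, 0.0907]
tcp_rot: [0.507, -0.492, 0.496, -0.505]
contact_force: [-1.4, -0.6, 7.0]
width: 0.009
```

Run:
```python
from t import *
p,r=now(); n=np.array([np.cos(.143),-np.sin(.143)])
tgt=np.array([.5883,.2857])-.038*n; print(tgt)
plan(p,r,[(p+[0,0,.09],None,-1,1),((.523,-.27,.256),None,-1,0),((*tgt,.22),down(-.143),-1,2)])
```

```text
t 19.9 J [-0.72, 0.49, 1.56, -0.0, 1.09, -0.74] p [ 0.5245 -0.3165  0.0907] F [-1.4 -0.6  7. ] w 0.009
[0.55068787 0.2911155 ]
[0.0, 0.0, 0.0, 0.01, -0.75, 0.0] -1 x 3
   -> [ 0.5243 -0.3171  0.1807] [[0.0, -0.01, -1.0], [1.0, 0.02, 0.0]]
[0.0, 0.0, 0.0, -0.39, -0.63, -0.0] -1 x 2
   -> [ 0.523  -0.2698  0.256 ] [[0.0, -0.01, -1.0], [1.0, 0.02, 0.0]]
[-0.0, 0.07, 0.0, -1.0, 0.06, 0.07] -1 x 3
[-0.0, 0.07, 0.0, -1.0, 0.06, 0.04] -1 x 3
[-0.0, 0.07, 0.01, -1.0, 0.06, 0.0] -1 x 3
[-0.0, 0.07, 0.0, -1.0, 0.06, -0.03] -1 x 3
[-0.01, 0.05, 0.0, -0.68, 0.04, -0.04] -1 x 4
   -> [0.551  0.2916 0.2195] [[-0.0, -0.0, -1.0], [0.99, -0.14, -0.0]]
```

>>> carry_out --deltas '[[[0,0,0,0,-0.2,0,-1],[0,0,0,0,-0.45,0,-1],[0,0,0,0.01,-0.75,0,-1],[0,0,0,0.01,-0.75,0,-1]]]'

```text
t: 20.3
ee_pos: [0.5263, -0.3185, 0.1849]
tcp_rot: [0.507, -0.489, 0.499, -0.505]
contact_force: [0.8, 0.2, -0.2]
width: 0.0086
```

>>> carry_out --deltas '[[[0,0,0,-0.2,-0.32,0,-1],[0,0,0,-0.39,-0.63,0,-1]]]'

```text
t: 20.5
ee_pos: [0.5216, -0.2685, 0.2536]
tcp_rot: [0.507, -0.494, 0.494, -0.504]
contact_force: [0.8, -0.8, -0.4]
width: 0.009
```

>>> carry_out --deltas '[[[0,0.07,0,-1,0.06,0.07,-1],[0,0.07,0,-1,0.06,0.07,-1],[0,0.07,0,-1,0.06,0.07,-1]]]'

```text
t: 20.8
ee_pos: [0.5274, -0.145, 0.2463]
tcp_rot: [0.499, -0.502, 0.503, -0.497]
contact_force: [-0.1, -0.6, -0.8]
width: 0.0092
```

>>> carry_out --deltas '[[[0,0.07,0,-1,0.06,0.04,-1],[0,0.07,0,-1,0.06,0.04,-1],[0,0.07,0,-1,0.06,0.04,-1]]]'

```text
t: 21.1
ee_pos: [0.5333, -0.0251, 0.2381]
tcp_rot: [0.49, -0.51, 0.511, -0.488]
contact_force: [0.1, -0.2, -0.9]
width: 0.0089
```

>>> carry_out --deltas '[[[0,0.07,0.01,-1,0.06,0,-1],[0,0.07,0.01,-1,0.06,0,-1],[0,0.07,0.01,-1,0.06,0,-1]]]'

```text
t: 21.4
ee_pos: [0.5387, 0.0947, 0.2303]
tcp_rot: [-0.48, 0.52, -0.518, 0.48]
contact_force: [0.2, -0.8, -1.0]
width: 0.0091
```

>>> carry_out --deltas '[[[0,0.07,0,-1,0.06,-0.03,-1],[0,0.07,0,-1,0.06,-0.03,-1],[0,0.07,0,-1,0.06,-0.03,-1]]]'

```text
t: 21.7
ee_pos: [0.5448, 0.2147, 0.2231]
tcp_rot: [-0.471, 0.528, -0.527, 0.471]
contact_force: [1.1, -0.2, -1.0]
width: 0.0092
```

>>> carry_out --deltas '[[[-0.01,0.05,0,-0.35,0.04,-0.04,-1],[-0.01,0.05,0,-0.55,0.04,-0.04,-1],[-0.01,0.05,0,-0.68,0.04,-0.04,-1],[-0.01,0.05,0,-0.68,0.04,-0.04,-1],[-0.01,0.05,0,-0.68,0.04,-0.04,-1],[-0.01,0.05,0,-0.68,0.04,-0.04,-1]]]'

```text
t: 22.3
ee_pos: [0.5504, 0.2909, 0.2189]
tcp_rot: [-0.465, 0.536, -0.533, 0.462]
contact_force: [-0.2, -0.9, -0.9]
width: 0.0089
```

Run:
```python
from t import *
p,r=now(); 
s=snapshot('scene'); q=world(s).reshape(-1,3)
face(q,p[:2],.145,.19); face(q,np.array([.5885,.2857]),.07,.112)
plan(p,r,[((.5505,.291,.138),down(-.143),-1,2)])
cv2.imwrite('pics/m4.png',cv2.resize(s['img'][170:290,330:450],None,fx=4.5,fy=4.5,interpolation=cv2.INTER_CUBIC))
```

```text
t 22.3 J [0.31, 0.4, 1.36, 0.0, 1.38, 0.45] p [0.5504 0.2909 0.2189] F [-0.2 -0.9 -0.9] w 0.0089
face n 149 offset mm 3.9 dyaw 0.01 lean 0.014 b ext [-29.1  34.6] b mid 2.8
face n 122 offset mm 4.9 dyaw 0.008 lean -0.0 b ext [-31.4  33. ] b mid 0.8
[0.01, 0.0, -0.0, -0.0, 0.67, 0.0] -1 x 4
   -> [0.55   0.291  0.1385] [[-0.0, 0.0, -1.0], [0.99, -0.14, -0.0]]
```

View pics/m4.png

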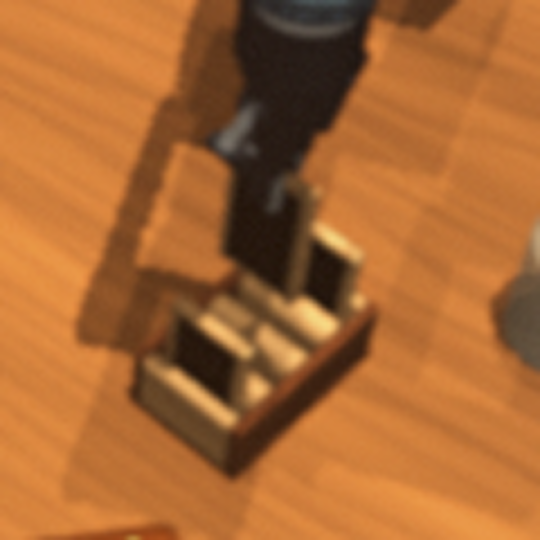

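Crop: first sign filed (210,350), held sign (265,230) above the slot between it and the already filed one (330,265). Lower with small corrections.

>>> carry_out --deltas '[[[0.01,0,0,0.017,0.2,0.008,-1],[0.01,0,0,0.017,0.4,0.008,-1],[0.01,0,0,0.017,0.6,0.008,-1],[0.01,0,0,0.017,0.66,0.008,-1],[0.01,0,0,0.017,0.66,0.008,-1]]]'

```text
t: 22.85
ee_pos: [0.55, 0.2891, 0.1387]
tcp_rot: [-0.464, 0.535, -0.534, 0.463]
contact_force: [0.1, -0.4, -1.5]
width: 0.0089
```

>>> carry_out --deltas '[[[0,0,0,0,0.04,0,-1],[0,0,0,0,0.08,0,-1],[0,0,0,0,0.12,0,-1],[0,0,0,0,0.16,0,-1],[0,0,0,0,0.2,0,-1],[0,0,0,0,0.2,0,-1]]]'

```text
t: 23.45
ee_pos: [0.5499, 0.29, 0.1147]
tcp_rot: [-0.464, 0.534, -0.533, 0.463]
contact_force: [0.3, 0.6, -1.1]
width: 0.0092
```

Free in the slot (floor expected at TCP z ≈ 0.090).

>>> carry_out --deltas '[[[0,0,0,0,0.05,0.005,-1],[0,0,0,0,0.1,0.005,-1],[0,0,0,0,0.14,0.005,-1],[0,0,0,0,0.17,0.005,-1],[0,0,0,0,0.19,0.005,-1],[0,0,0,0,0.19,0.005,-1]]]'

```text
t: 24.05
ee_pos: [0.5508, 0.29, 0.0923]
tcp_rot: [-0.464, 0.534, -0.533, 0.463]
contact_force: [-0.1, -0.6, -1.0]
width: 0.009
```

>>> carry_out --deltas '[[[0,0,0,0,0.01,0,-1],[0,0,0,0,0.015,0,-1],[0,0,0,0,0.015,0,-1]]]'

```text
t: 24.35
ee_pos: [0.5511, 0.2901, 0.0911]
tcp_rot: [-0.463, 0.534, -0.534, 0.464]
contact_force: [-0.1, 0.6, -1.0]
width: 0.0086
```

>>> carry_out --deltas '[[[0,0,0,0,0.01,0,-1],[0,0,0,0,0.015,0,-1],[0,0,0,0,0.015,0,-1]]]'

```text
t: 24.65
ee_pos: [0.5515, 0.2904, 0.0908]
tcp_rot: [-0.463, 0.534, -0.534, 0.464]
contact_force: [-2.0, -0.1, 7.6]
width: 0.0094
```

>>> carry_out --deltas '[[[0,0,0,0,0,0,-0.7],[0,0,0,0,0,0,-0.5],[0,0,0,0,0,0,-0.45],[0,0,0,0,0,0,-0.45],[0,0,0,0,-0.15,0,-0.45],[0,0,0,0,-0.4,0,-0.45],[0,0,0,0,-0.8,0,-0.45],[0,0,0,0,-1,0,-0.45]]]'

```text
t: 25.45
ee_pos: [0.5525, 0.2905, 0.2131]
tcp_rot: [0.462, -0.534, 0.534, -0.465]
contact_force: [1.0, -0.4, -0.4]
width: 0.0235
```

>>> carry_out --deltas '[[[0,0,0,0,-0.3,0,-0.45],[0,0,0,0,-0.3,0,-0.45],[0,0,0,0,-0.3,0,-0.45]]]'

```text
t: 25.75
ee_pos: [0.5516, 0.2901, 0.246]
tcp_rot: [-0.463, 0.534, -0.534, 0.464]
contact_force: [-0.9, -0.6, -0.9]
width: 0.0237
```

Run:
```python
from t import *
p,r=now()
s=snapshot('scene'); q=world(s).reshape(-1,3)
for c in((.5885,.2857),(.5509,.2912),(.4745,.3005)):
    face(q,np.array(c),.075,.112)
    m=(np.hypot(*(q[:,:2]-c).T)<.025)&(q[:,2]>.1)&(q[:,2]<.14); print('  top z',np.percentile(q[m,2],[90,99]).round(4))
cv2.imwrite('pics/m5.png',s['img'])
```

```text
t 25.75 J [0.3, 0.38, 1.33, 0.0, 1.43, 0.45] p [0.5516 0.2901 0.246 ] F [-0.9 -0.6 -0.9] w 0.0237
face n 110 offset mm 4.8 dyaw -0.004 lean -0.018 b ext [-31.5  32.2] b mid 0.3
  top z [0.1195 0.1221]
face n 108 offset mm 4.4 dyaw -0.012 lean -0.031 b ext [-30.3  34.3] b mid 2.0
  top z [0.1195 0.1214]
face n 104 offset mm 4.7 dyaw -0.004 lean 0.009 b ext [-30.8  35.2] b mid 2.2
  top z [0.1193 0.1208]
```

View pics/m5.png

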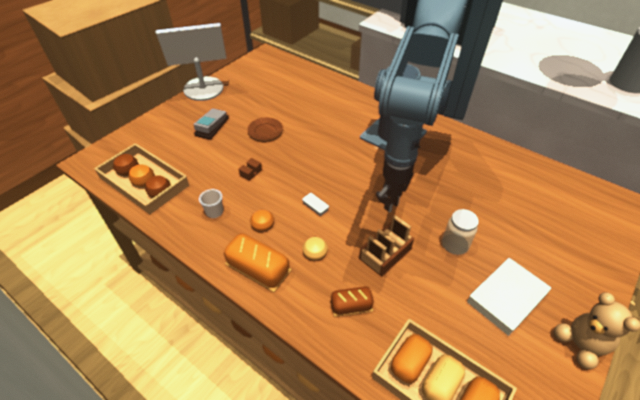

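The picture shows all three signs upright in the rack (387,245), the foot (250,168) and tin (316,204) empty, the bystanders in place and the gripper clear of everything.

```bash
python3 -c "
from station import manip
print(manip.close_job())"
```

```text
the job is handed in; nothing more can be done
None
```

Both loose signs are now in the rack, and I handed the job in at about 26 s of the 72 s allowed. I filed the standing sign at rack x = +57. I stood the lying sign in the emptied foot, released it, took it again by its top edge and filed it at x = +19. The hand-in gave no verdict.

**Last checks (scene camera):**
- All three signs stand upright, leaning at most 0.03 rad.
- Their tops measure about 0.12 m, against the 0.118 m expected when fully down.
- Each sign's face is within about 1 mm of its expected place across the slots, and the already filed sign had not moved measurably.
- The bystanders look unmoved in the picture; I did not measure them.
- The gripper was clear of everything, about 0.13 m above the sign tops.

**Disagreements:** The two cameras differed by 2–4 mm on the rack and foot. I relied on the scene view, which matched the arm's own position readings to within 1 mm at the rack. Forces peaked at about 15 N when the sign touched down in the foot, and at 12 N and 8 N at the two rack placings. No checks failed.

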